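# Set the stop collar on the threaded post to the fork gauge

## Task

Set the height of the knurled stop collar on the threaded post with the fork gauge: push the fork under the collar, flat on the post's foot and fully home against the rod, let go of it, then spin the collar down until it just nips the gauge. Nip it firmly enough that it is lightly clamped, but gently: never bear hard on it (about 10 N is right, 25 N spoils the gauge). Leave the gauge nipped there and leave everything else on the bench where it is.

Things in the scene. Friction and masses are not known exactly. Their poses are not given: they have to be found in the camera images.
- foot_top (a point): Point on the rod's axis at the top face of the post's foot, 14 mm above the bench. The post is fixed: a dark round foot 140 mm across and 14 mm thick, with an upright threaded steel rod, 17 mm across over its threads (the fork meets its 16 mm core).
- rod_top (a point): Centre of the rod's top end, 88 mm above the foot's top. Fast right-hand thread: the collar goes down when turned clockwise seen from above, 24 mm a turn (3.8 mm per rad). The thread rubs with about 0.05 N m, so the collar stays where it is left; each newton of bearing on the gauge adds 0.004 N m or more, and each 0.1 rad past first touch about 5 N.
- collar: Knurled aluminium collar on the rod, a cylinder 44 mm across and 34 mm tall; origin on the rod's axis at the centre of its underside, z up. It starts with its underside 39 to 44.5 mm above the foot's top. Below it sits a black rubber wear washer 38 mm across that meets the gauge first: it stands 1 to 5 mm proud of the underside (worn by an unknown amount) and yields about 0.8 mm at 10 N.
- gauge: Loose aluminium fork gauge, 0.13 to 0.2 kg, on the bench. Fork block 30 mm high, 46 mm wide; slot 20 mm wide, open to the gauge's +x, mouth flared to about 28 mm. Origin on the underside where the rod's axis lies when home; slot's end face at x = -8.5 mm (0.5 mm play), tines to x = +24 mm, block back to x = -30 mm, then a tail 24 mm wide, 10 mm high to x = -100 mm. z up.
- fin (a point): Where to hold the fork gauge: on its handle, an upright fin 30 mm long (along the gauge's x, centred 85 mm behind its origin), 12 mm thick (along its y), top 60 mm above the underside. This point is in the fin's middle, 45 mm above the underside; axes as the gauge's. The weight is centred 20 to 30 mm ahead of it.
- blank: A similar gauge without a slot (a solid 52 x 46 x 30 mm block with the same tail and fin); not needed, to be left alone. Origin as in the fork gauge.
- dishes: Stack of three clear culture dishes with white lids, 94 mm across, 45 mm high; origin under its centre. Leave alone.
- dish: Single culture dish with a white lid, 94 mm across, 15 mm high; origin under its centre. Leave alone.
- tweezers: Steel tweezers lying flat, 125 mm long along their y, 6 mm high; origin under the middle. Leave alone.
- mouse: Black computer mouse, 105 x 62 x 26 mm; origin under its centre. Leave alone.
- bottle: White plastic bottle, 60 mm across, 140 mm high; origin under its centre. Leave alone.
- driver: Screwdriver lying flat along its x; origin under its middle. Leave alone.
- optic: Small lens on a steel post, foot 56 mm across, 127 mm high; origin under its centre. Leave alone.
There are look-alikes about, which are no part of the job. What is shaped like the gauge but green or pink is not meant.

How it is judged:
On the way:
1. the fork gauge lies flat on the foot, home against the rod under the collar, let go of, with the collar not yet bearing on it (horizontal distance between gauge and foot_top below 0.004 m and z of gauge in the frame of foot_top between -0.0025 and 0.0025 m and angle between gauge's own z axis and vertical below 0.04 rad and contact force between the fingers and gauge below 0.3 N and contact force between collar and gauge below 0.5 N), for 0.2 s.
At the end, for the whole second after the job is handed in: The fork gauge lies flat on the foot (within 2.5 mm in height, 0.04 rad), its slot origin within 4 mm of the rod's axis, and the collar bears on it with 4 to 18 N, everything at rest and released (horizontal distance between gauge and foot_top below 0.004 m and z of gauge in the frame of foot_top between -0.0025 and 0.0025 m and angle between gauge's own z axis and vertical below 0.04 rad and contact force between collar and gauge between 4 and 18 N and velocity of joint collar between -0.05 and 0.05 rad/s and linear speed of gauge below 0.01 m/s); the robot touches nothing.
It fails at once if the collar bears on the gauge with more than 25 N (contact force between collar and gauge above 25 N).
It fails at once if something else on the bench is shifted by more than 25 mm (distance of any of blank, dishes, dish, tweezers, mouse, bottle, driver, optic from where it was at the start of the episode above 0.025 m).
It also fails if it takes over 72 s, if anything falls off the work surface, if the arm or the gripper's body presses on something with over 40 N, if the wrist force passes 120 N, or if a joint passes its speed limit or range.

## Robot

A 6-joint arm with a two-finger parallel gripper is mounted at the origin on the work surface. World frame = base frame: x ahead of the robot, y to its left, z up, the work surface at z = 0. Lengths are in m, angles in rad, forces in N, time in s.
With the tool pointing down it reaches from about 0.375 to 0.975 m from the base axis. Payload 3.8 kg.
Tool frame: the origin (TCP) lies midway between the tips of the shut fingers; the grasp point (between the pads) lies 19 mm behind it; z points along the fingers, y is the direction in which the jaws open and shut (so a half turn about z gives the same grasp; the last joint's range is limited). The gripper opens to 85 mm and grips with 20 to 120 N. Pads are 22 mm wide; open, the fingers measure 114 mm over their backs; the gripper's body (76 mm by 85 mm) begins 54 mm behind the grasp point. The pads swing forward as they close: fully open they stand 13 mm farther back than shut.
Start: joints at [1.239, 0.264, 1.604, -0, 1.274, -0.037], TCP at [0.196, 0.646, 0.231] pointing down, gripper open.
Joint ranges: [-2.63, 2.63], [-0.94, 2.18], [0.31, 2.57], [-1.31, 4.45], [0, 2.66], [-2.55, 2.55]. Speed limits (rad/s): [2.57, 2.57, 3.14, 3.14, 3.14, 3.14].

## Interface

Orientations are given as a 3x3 rotation matrix whose columns are the frame's x, y, z axes.
In Python, from station import ctrl gives the robot as it stands. The module is installed in compiled form; this text tells all that it offers.
- The arm moves only by the shell command python3 -m pendant 'ROWS' [OPENING] [FORCE]. ROWS is JSON, a list that holds one entry, the list of rows, each a list of 4 numbers: the shift along the world's x, y, z in mm, then the turn about the world's z in rad. A call has exactly 8 rows; each row shifts and turns the pose as measured when the row begins; what a row does not reach is not made up. A row lasts 1/12 s, in which the tool goes at most 41.7 mm and 7.16 degrees, less where a joint would pass 70% of its speed; a pose out of reach is approached as far as the arm can. A call with a gripper value outside its range is refused whole. OPENING is the opening in per cent of the stroke, from 0 (shut) to 100 (fully open), set as the call begins (- or left out, the last holds). The fingers move at their own pace and stop on an object; FORCE is the grip in N (left out, the last holds). Time passes only in rows, so rows that do not move let the fingers close, or fill a call up. It gives the time, the measured TCP pose, the force and the opening at its end, in the units of the state.
- ctrl.get_state(): the state, without advancing time (a new reading comes with each control period).
- ctrl.camera(name): name is "scene" or "top" or "wrist"; returns (picture, depth): 420x560x3 uint8, red, green, blue; 420x560 float32, m along the optical axis (not along the pixel's ray), 0 where there is no reading.
- ctrl.camera_info(name): a dict with "fx", "fy", "cx", "cy" (pixels), "rvec" (rotation vector, rad) and "tvec" (3), from world to camera coordinates, as OpenCV has them; the wrist camera has in their place "mount" (4x4, takes a point from camera to tool coordinates, whose origin is the TCP and whose axes are the flange's). Camera axes: x right, y down, z forward; pixel columns grow to the right and rows downward; lengths in m; the calibration is good to about 2 mm. The wrist camera is an equidistant fisheye: a pixel r from the principal point sees the ray r / f radians off the axis. A picture is of the moment at which its call begins: read the wrist's pose just before it. camera_info takes no time and is no camera call.
- ctrl.sign_off(): hands the job in, once; it reports no verdict.
The state is a dict: "t": time; "q": joint angles; "dq": joint speeds; "joint_efforts": joint torques, N m; "eef_pos": TCP position; "orientation": TCP orientation; "contact_force": force on the tool from outside, world axes, zero at the start; "wrist_torque": the same for the moment, N m; "finger_gap": opening from 0.0 (shut) to 1.0 (fully open).
Only numpy, scipy, OpenCV 4.12 (cv2) and the standard library are available. Lean on these libraries where they do the work, as an engineer would, in place of code of your own. Each camera call takes 0.05 s, during which the arm holds its last target. There are 200 camera calls.

## Working session

There is one attempt and no reset: what is moved stays moved. The work goes in short steps, Python scripts to look and compute and a shell command to move; the robot and the scene stay as the last step left them, time stands still between calls to the robot, and variables do not carry over. Pictures are saved under pics/ and viewed, about 8 in all and at most 12, crops included, and the job is handed in when it is done.

```bash
mkdir -p pics; cat > h.py <<'E'
import numpy as np,cv2
from station import ctrl
def snap(n,f):
    im,d=ctrl.camera(n); np.save('pics/%s_d.npy'%f,d); cv2.imwrite('pics/%s.png'%f,im[:,:,::-1]); return im,d
def pt(n,d,u,v,z=None):
    c=ctrl.camera_info(n); R=cv2.Rodrigues(np.array(c['rvec'],float))[0]; t=np.array(c['tvec'],float).ravel()
    r=np.array([(u-c['cx'])/c['fx'],(v-c['cy'])/c['fy'],1.])
    o=-R.T@t; w=R.T@r
    k=d[int(v),int(u)] if z is None else (z-o[2])/w[2]
    return o+w*k
E
python3 - <<'E'
from h import *
a,_=snap('scene','scene0');b,_=snap('top','top0')
for n in('scene','top'):
    c=ctrl.camera_info(n);print(c)
s=ctrl.get_state();print(s)
E
```

```text
{'fx': 472.55409655271245, 'fy': 472.55409655271245, 'cx': 274.9080014314441, 'cy': 208.98729922905028, 'rvec': array([ 2.02410365,  0.97374411, -0.47581943]), 'tvec': array([-0.32090617, -0.15870574,  1.72800886])}
{'fx': 415.06752415975603, 'fy': 415.06752415975603, 'cx': 287.10562115278077, 'cy': 214.5336471875012, 'rvec': array([ 2.11495259, -2.12813349,  0.19880779]), 'tvec': array([0.01468328, 0.49764857, 1.43140665])}
{'t': 0.1, 'q': array([ 1.23908896e+00,  2.64642284e-01,  1.60526365e+00, -1.34652377e-06,
        1.27373910e+00, -3.68983126e-02]), 'dq': array([-1.81773275e-05, -2.60842929e-03, -3.88856749e-04,  1.25302850e-03,
       -1.90097583e-03, -2.14935567e-03]), 'joint_efforts': array([ 2.68878794e-04, -5.16711903e+01, -3.68587303e+01,  6.26492010e-05,
        6.40660117e-03,  3.97393410e-05]), 'eef_pos': array([0.19590389, 0.64523027, 0.23009634]), 'orientation': array([[-9.56857730e-01,  2.90556088e-01, -6.67156651e-04],
       [ 2.90556845e-01,  9.56855764e-01, -1.94092068e-03],
       [ 7.44263665e-05, -2.05103189e-03, -9.99997894e-01]]), 'contact_force': array([ 0.34211188,  0.58861751, -0.73344587]), 'wrist_torque': array([ 0.02023034, -0.04827483,  0.03240042]), 'finger_gap': 1.0010989159827512}
```

View pics/scene0.png

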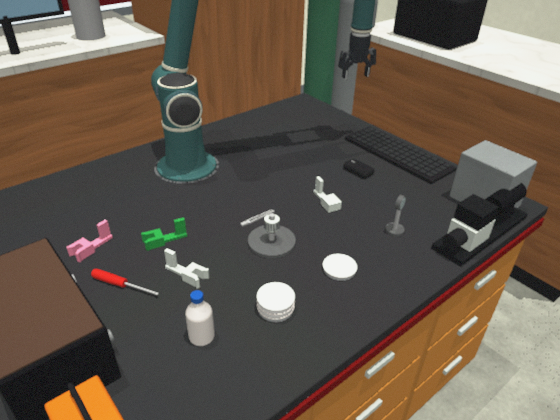

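View pics/top0.png

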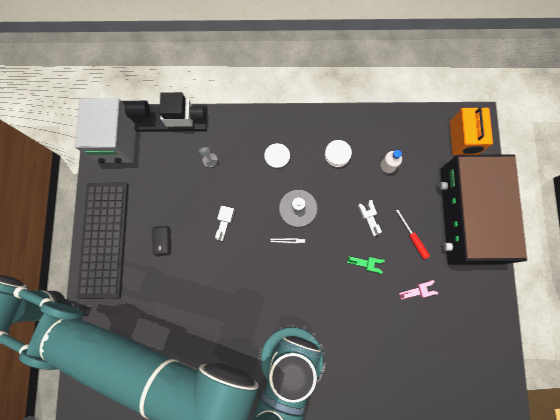

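Candidates for the gauge in top view: the white/aluminium fork (370,217), the solid-block blank (225,220), a green fork (366,263) and a pink fork (419,291). By description it is the metal fork at (370,217). I'll check it in a close crop beside the post.

```bash
python3 - <<'E'
import cv2,numpy as np
t=cv2.imread('pics/top0.png');s=cv2.imread('pics/scene0.png')
def c(i,u,v,w,h,k):return cv2.resize(i[v:v+h,u:u+w],None,fx=k,fy=k,interpolation=cv2.INTER_CUBIC)
r1=np.hstack([c(t,345,190,50,50,8)[:300*8//8+100],c(t,270,185,50,50,8)])
r2=np.hstack([c(s,155,240,80,40,5),c(s,240,205,80,40,5)])
cv2.imwrite('pics/crop1.png',np.vstack([r1,r2]))
E
```

```text
(no output)
```

View pics/crop1.png

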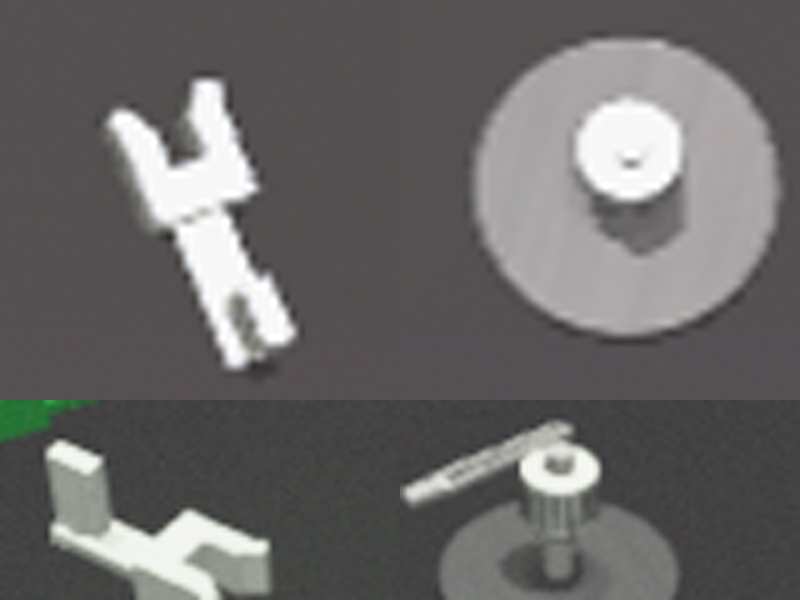

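The crop confirms a slotted aluminium fork (tips at crop (118,112), (208,82); block back (155,225), (258,187)). The foot is centred at crop (625,187), and the collar is up on the rod.

```bash
python3 - <<'E'
from h import *
d=np.load('pics/top0_d.npy')
g=lambda U,V,z:pt('top',d,345+(U+.5)/8-.5,190+(V+.5)/8-.5,z)
for n,U,V,z in[('tipL',118,112,.03),('tipR',208,82,.03),('bkL',155,225,.03),('bkR',258,187,.03),('tailL',235,365,.01),('finTop',268,305,.06)]:print(n,g(U,V,z).round(4))
f=pt('top',d,270+(225.5)/8-.5,185+(187.5)/8-.5,.014);print('foot',f.round(4))
f=pt('top',d,270+(230.5)/8-.5,185+(158)/8-.5,.102);print('rodtop',f.round(4))
for n,u,v in[('blank',225,220),('tweez L',270,240),('tw R',305,240),('dishes',338,152),('bottle',390,162),('driver',413,235),('optic',208,156)]:print(n,pt('top',d,u,v,.0).round(3))
print(ctrl.camera_info('wrist'))
E
```

```text
tipL [ 0.5398 -0.2501  0.03  ]
tipR [ 0.5534 -0.2914  0.03  ]
bkL [ 0.4877 -0.2647  0.03  ]
bkR [ 0.5048 -0.3118  0.03  ]
tailL [ 0.4267 -0.302   0.01  ]
finTop [ 0.4462 -0.3072  0.06  ]
foot [ 0.5283 -0.0272  0.014 ]
rodtop [ 0.5231 -0.0273  0.102 ]
blank [0.488 0.24  0.   ]
tweez L [0.413 0.074 0.   ]
tw R [ 0.412 -0.053  0.   ]
dishes [ 0.746 -0.182  0.   ]
bottle [ 0.706 -0.377  0.   ]
driver [ 0.428 -0.446  0.   ]
optic [0.734 0.309 0.   ]
{'fx': 325.19226210127806, 'fy': 325.19226210127806, 'cx': 277.88843927362825, 'cy': 206.12090170070672, 'mount': array([[ 4.32784496e-04, -9.44492215e-01, -3.28533511e-01,
         8.40448708e-02],
       [ 9.99999569e-01,  6.78661540e-04, -6.33744278e-04,
        -8.89684952e-04],
       [ 8.21529595e-04, -3.28533095e-01,  9.44492102e-01,
        -1.42875232e-01],
       [ 0.00000000e+00,  0.00000000e+00,  0.00000000e+00,
         1.00000000e+00]])}
```

```bash
python3 -m pendant '[[[30,-28,0,-0.12],[30,-28,0,-0.12],[30,-28,0,-0.12],[30,-28,0,-0.12],[30,-28,0,-0.12],[30,-28,0,-0.12],[30,-28,0,-0.12],[30,-28,0,-0.12]]]' 70 60; python3 -m pendant '[[[8,-40,0,-0.12],[8,-40,0,-0.12],[8,-40,0,-0.12],[8,-40,0,-0.12],[8,-40,0,-0.12],[8,-40,0,-0.12],[8,-40,0,-0.12],[8,-40,0,-0.12]]]'; python3 -m pendant '[[[-2,-41,0,-0.1],[-2,-41,0,-0.1],[-2,-41,0,-0.1],[-2,-41,0,-0.1],[-2,-41,0,-0.1],[-2,-41,0,-0.1],[-2,-41,0,-0.1],[-2,-41,0,-0.1]]]'
```

```text
t: 0.77
eef_pos: [0.4314, 0.4179, 0.2243]
orientation: [[-0.285, 0.958, -0.008], [0.958, 0.285, -0.0], [0.002, -0.008, -1.0]]
contact_force: [0.2, 0.3, -0.3]
finger_gap: 0.698
t: 1.43
eef_pos: [0.4969, 0.0914, 0.2203]
orientation: [[0.652, 0.758, -0.008], [0.758, -0.652, 0.005], [-0.001, -0.009, -1.0]]
contact_force: [1.1, 0.6, -0.3]
finger_gap: 0.705
t: 2.1
eef_pos: [0.4768, -0.2412, 0.218]
orientation: [[1.0, 0.017, -0.002], [0.017, -1.0, 0.01], [-0.002, -0.01, -1.0]]
contact_force: [1.1, -0.2, 0.5]
finger_gap: 0.7
```

```bash
python3 -m pendant '[[[-9,-18,-12,0.09],[-9,-18,-12,0.09],[-9,-18,-12,0.09],[-5,-10,-12,0.05],[0,0,0,0],[0,0,0,0],[0,0,0,0],[0,0,0,0]]]'; cat >> h.py <<'E'
def wrist(f):
    s=ctrl.get_state(); im,d=snap('wrist',f); np.savez('pics/%s_s.npz'%f,p=s['eef_pos'],R=s['orientation']); return im,d,s
def wpt(f,u,v,z=None):
    c=ctrl.camera_info('wrist'); s=np.load('pics/%s_s.npz'%f); M=np.array(c['mount'])
    x,y=u-c['cx'],v-c['cy']; r=np.hypot(x,y); th=r/c['fx']
    ray=np.array([np.sin(th)*x/r,np.sin(th)*y/r,np.cos(th)])
    o=s['p']+s['R']@M[:3,3]; w=s['R']@M[:3,:3]@ray
    if z is None: k=np.load('pics/%s_d.npy'%f)[int(v),int(u)]/ray[2]
    else: k=(z-o[2])/w[2]
    return o+w*k
E
python3 -c "
from h import *
wrist('w1')"
```

```text
t: 2.77
eef_pos: [0.4406, -0.3162, 0.1671]
orientation: [[0.946, 0.325, -0.006], [0.325, -0.946, 0.009], [-0.002, -0.011, -1.0]]
contact_force: [0.3, -0.2, 0.5]
finger_gap: 0.703
```

View pics/w1.png

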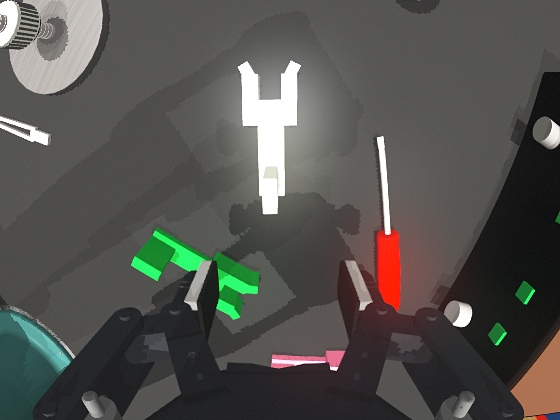

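The fin is at (271,168–213), tine tips at (244,66)/(296,66) and the block back at (242–297,125). The driver (388,230) and the green fork (200,260) lie on either side of it.

```bash
python3 - <<'E'
from h import *
for n,u,v,z in[('tipL',243,66,.03),('tipR',296,66,.03),('bkL',242,126,.03),('bkR',297,126,.03),('finbkL',263,213,.06),('finbkR',278,213,.06),('finfrontL',264,192,.06),('tailend L',259,195,.01),('green',259,285,.01),('green2',245,265,.01),('foot',58,28,.014)]:
    print(n,wpt('w1',u,v,z).round(4),wpt('w1',u,v).round(4))
im=cv2.imread('pics/w1.png')
E
```

```text
tipL [ 0.5369 -0.2519  0.03  ] [ 0.5369 -0.2521  0.0311]
tipR [ 0.5511 -0.2942  0.03  ] [ 0.5511 -0.2942  0.0303]
bkL [ 0.4873 -0.2675  0.03  ] [ 4.836e-01 -2.649e-01 -3.000e-04]
bkR [ 0.5025 -0.3122  0.03  ] [ 0.5006 -0.3143  0.002 ]
finbkL [ 0.4288 -0.3076  0.06  ] [ 0.4292 -0.3075  0.0612]
finbkR [ 0.4328 -0.3192  0.06  ] [ 4.115e-01 -3.260e-01 -3.000e-04]
finfrontL [ 0.4461 -0.3028  0.06  ] [ 0.4458 -0.3028  0.0589]
tailend L [ 0.4266 -0.3015  0.01  ] [ 0.4267 -0.3015  0.0102]
green [ 0.3289 -0.3326  0.01  ] [ 0.3228 -0.334   0.0006]
green2 [ 0.348 -0.311  0.01 ] [ 3.421e-01 -3.117e-01 -1.000e-04]
foot [ 0.5345 -0.0396  0.014 ] [ 0.5345 -0.0394  0.0138]
```

```bash
python3 -m pendant '[[[1,4,-20,0],[1,4,-20,0],[0,0,-20,0],[0,0,-20,0],[0,0,-20,0],[0,0,-18,0],[0,0,-16,0],[0,0,0,0]]]';  python3 -m pendant '[[[0,0,0,0],[0,0,0,0],[0,0,0,0],[0,0,0,0],[0,0,0,0],[0,0,0,0],[0,0,0,0],[0,0,0,0]]]' 0 60
```

```text
t: 3.48
eef_pos: [0.4534, -0.3049, 0.0391]
orientation: [[0.943, 0.332, 0.012], [0.332, -0.943, -0.002], [0.011, 0.006, -1.0]]
contact_force: [-0.7, 0.2, -0.0]
finger_gap: 0.7
t: 4.15
eef_pos: [0.4579, -0.3055, 0.0455]
orientation: [[0.943, 0.333, 0.019], [0.334, -0.943, -0.007], [0.016, 0.013, -1.0]]
contact_force: [0.0, -0.0, -2.2]
finger_gap: 0.121
```

```bash
python3 -c "
from h import *
s=ctrl.get_state();print(s['eef_pos'],s['dq'],s['finger_gap'],s['contact_force'],s['q'])
wrist('w2')"
```

```text
[ 0.45786728 -0.30547862  0.04552195] [-2.56541694e-03 -2.66765896e-03 -2.14844063e-04 -7.26475125e-06
  9.78784337e-04 -5.76082353e-04] 0.12085108615514115 [ 0.01164966 -0.0081395  -2.17889514] [-0.6373506   0.20784898  2.04869458  0.00776834  0.86555888  0.58835989]
```

View pics/w2.png

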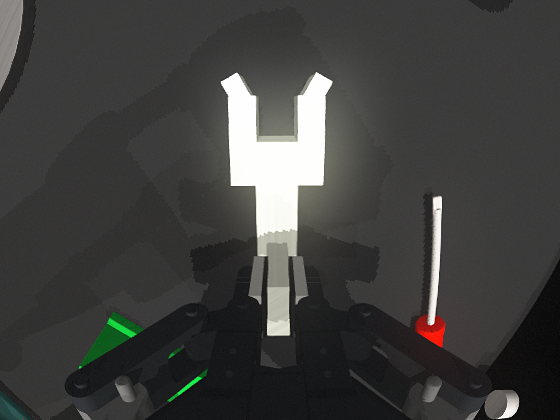

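The pads hold only the front-top part of the fin (fin 268–290 × 243–335, pads 250–304), because the hand drifted forward and up. I'll regrasp further back and lower.

```bash
python3 -m pendant '[[[0,0,0,0],[0,0,0,0],[0,0,0,0],[-5,-1,-6,0],[-5,-1,-6,0],[-5,-1,-6,0],[-2,0,-2,0],[0,0,0,0]]]' 50;  python3 -m pendant '[[[0,0,0,0],[0,0,0,0],[0,0,0,0],[0,0,0,0],[0,0,0,0],[0,0,0,0],[0,0,0,0],[0,0,0,0]]]'
```

```text
t: 4.87
eef_pos: [0.4393, -0.3094, 0.0241]
orientation: [[0.943, 0.333, 0.02], [0.333, -0.943, -0.008], [0.016, 0.014, -1.0]]
contact_force: [-0.4, -0.4, -0.3]
finger_gap: 0.497
t: 5.53
eef_pos: [0.4395, -0.3096, 0.0241]
orientation: [[0.943, 0.333, 0.021], [0.333, -0.943, -0.008], [0.017, 0.014, -1.0]]
contact_force: [0.6, -0.1, 0.4]
finger_gap: 0.501
```

```bash
python3 -m pendant '[[[3,1,3,0],[0,0,0,0],[0,0,0,0],[0,0,0,0],[0,0,0,0],[0,0,0,0],[0,0,0,0],[0,0,0,0]]]' 0 60; python3 -m pendant '[[[0,0,8,0],[0,0,8,0],[0,0,8,0],[0,0,8,0],[0,0,4,0],[0,0,0,0],[0,0,0,0],[0,0,0,0]]]'
```

```text
t: 6.2
eef_pos: [0.4431, -0.3085, 0.0275]
orientation: [[0.943, 0.333, 0.021], [0.333, -0.943, -0.008], [0.017, 0.014, -1.0]]
contact_force: [0.8, -0.1, 0.6]
finger_gap: 0.129
t: 6.87
eef_pos: [0.4425, -0.3082, 0.068]
orientation: [[0.943, 0.333, 0.021], [0.333, -0.943, -0.008], [0.017, 0.015, -1.0]]
contact_force: [0.1, -0.2, -2.6]
finger_gap: 0.132
```

```bash
python3 -m pendant '[[[0,22,0,0.1],[0,22,0,0.1],[0,22,0,0.1],[0,22,0,0.1],[0,22,0,0.1],[0,22,0,0.1],[0,12,0,0.06],[0,0,0,0]]]'; python3 -m pendant '[[[0,0,0,0],[0,0,0,0],[0,0,0,0],[0,0,0,0],[0,0,0,0],[0,0,0,0],[0,0,0,0],[0,0,0,0]]]';python3 -c "
from h import *
wrist('w3')"
```

```text
t: 7.53
eef_pos: [0.4404, -0.1595, 0.0659]
orientation: [[0.516, 0.856, 0.02], [0.856, -0.516, 0.009], [0.018, 0.013, -1.0]]
contact_force: [-0.4, 0.1, -1.9]
finger_gap: 0.132
t: 8.2
eef_pos: [0.4406, -0.1627, 0.0655]
orientation: [[0.523, 0.852, 0.02], [0.852, -0.523, 0.007], [0.017, 0.013, -1.0]]
contact_force: [0.5, 0.7, -2.0]
finger_gap: 0.134
```

View pics/w3.png

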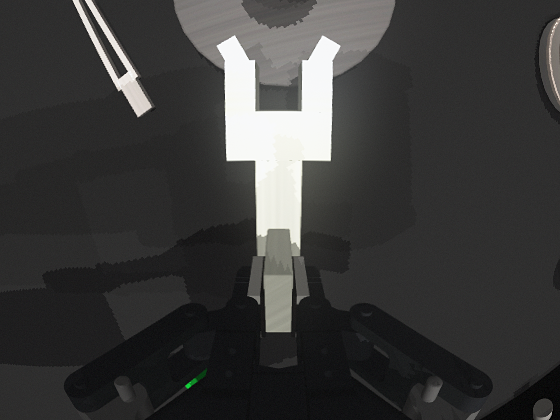

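The fork is level and centred at u≈279, pointing at the foot (edge near v≈90, foot centre u≈285). Next I'll fit the foot circle and the fork pose from depth.

```bash
python3 - <<'E'
from h import *
from scipy.optimize import least_squares
def cloudW(f):
    c=ctrl.camera_info('wrist'); s=np.load('pics/%s_s.npz'%f); M=np.array(c['mount']); d=np.load('pics/%s_d.npy'%f)
    v,u=np.mgrid[:420,:560]; x,y=u-c['cx'],v-c['cy']; r=np.hypot(x,y)+1e-9; th=r/c['fx']
    P=np.stack([np.tan(th)*x/r*d,np.tan(th)*y/r*d,d],-1); P=P@M[:3,:3].T+M[:3,3]
    return P@s['R'].T+s['p'],d
def cloudT(n,f):
    c=ctrl.camera_info(n); d=np.load('pics/%s_d.npy'%f); R=cv2.Rodrigues(np.array(c['rvec']))[0]
    v,u=np.mgrid[:420,:560]; P=np.stack([(u-c['cx'])/c['fx']*d,(v-c['cy'])/c['fy']*d,d],-1)
    return (P-np.array(c['tvec']).ravel())@R,d
def foot(P,d,name):
    m=(d>0)&(abs(P[...,2]-.014)<.004)&(np.hypot(P[...,0]-.527,P[...,1]+.03)<.09)
    q=P[m][:,:2]; h=cv2.convexHull(q.astype(np.float32))[:,0]
    f=least_squares(lambda a:np.hypot(h[:,0]-a[0],h[:,1]-a[1])-a[2],[.527,-.03,.07],loss='soft_l1',f_scale=.001)
    print(name,len(q),f.x.round(4), 'z',np.median(P[m][:,2]).round(4))
    m=(d>0)&(P[...,2]>.08)&(np.hypot(P[...,0]-.527,P[...,1]+.03)<.03)
    if m.sum()>5:
        q=P[m]; 
        for lo,hi in((.08,.097),(.097,.11)):
            k=(q[:,2]>lo)&(q[:,2]<hi)
            if k.sum()>3: (cx,cy),rr=cv2.minEnclosingCircle(q[k][:,:2].astype(np.float32)); print('  ',k.sum(),'z',np.median(q[k][:,2]).round(4),round(cx,4),round(cy,4),round(rr,4))
foot(*cloudT('top','top0'),'top'); foot(*cloudT('scene','scene0'),'scene')
foot(*cloudW('w1'),'w1'); foot(*cloudW('w3'),'w3')
s=np.load('pics/w3_s.npz');z=s['p'][2]-.0265
for n,u,v,zz in[('inL',255,62,z+.03),('inR',303,62,z+.03),('slotendL',258,111,z+.03),('slotendR',301,111,z+.03),('outL',226,160,z+.03),('outR',331,160,z+.03)]: print(n,wpt('w3',u,v,zz).round(4),wpt('w3',u,v-3).round(4))
E
```

```text
top 727 [ 0.5292 -0.0292  0.069 ] z 0.0137
   115 z 0.0888 0.5288 -0.0286 0.0229
   17 z 0.1017 0.5285 -0.0281 0.0186
scene 912 [ 0.5288 -0.0309  0.0701] z 0.0158
   143 z 0.091 0.5294 -0.0328 0.0244
   28 z 0.1026 0.529 -0.0297 0.0095
w1 6053 [ 0.5288 -0.0296  0.0696] z 0.0138
   960 z 0.0891 0.5292 -0.0306 0.0232
   22 z 0.0979 0.5315 -0.0349 0.0054
w3 12405 [ 0.5294 -0.0288  0.0694] z 0.0142
inL [ 0.4849 -0.0735  0.069 ] [ 0.487  -0.0644  0.014 ]
inR [ 0.5022 -0.084   0.069 ] [ 0.5111 -0.0791  0.0143]
slotendL [ 0.4748 -0.0923  0.069 ] [ 0.4744 -0.0909  0.0469]
slotendR [ 0.4904 -0.1019  0.069 ] [ 0.4915 -0.101   0.0637]
outL [ 0.4514 -0.1029  0.069 ] [ 0.4519 -0.1018  0.068 ]
outR [ 0.4909 -0.1272  0.069 ] [ 0.4962 -0.1423  0.0006]
```

```bash
python3 -m pendant '[[[4,-2,-6,0],[0,0,-6,0],[0,0,-6,0],[0,0,-3,0],[0,0,0,0],[0,0,0,0],[0,0,0,0],[0,0,0,0]]]';python3 - <<'E'
from h import *
im,d,s=wrist('w4');print(s['eef_pos'])
# lateral / along by depth-segmented fork top
c=ctrl.camera_info('wrist')
p=s['eef_pos'];R=s['orientation'];hx=R[:2,0]/np.hypot(*R[:2,0]);F=np.array([.529,-.0295])
O=p[:2]+.0863*hx-.0013*np.array([-hx[1],hx[0]])
e=F-O;print('along',e@hx,'left',e@np.array([-hx[1],hx[0]]),'hx',hx)
E
```

```text
t: 8.92
eef_pos: [0.4444, -0.1647, 0.0413]
orientation: [[0.523, 0.852, 0.018], [0.852, -0.523, 0.008], [0.016, 0.011, -1.0]]
contact_force: [0.3, 0.1, -0.8]
finger_gap: 0.135
[ 0.44444442 -0.16466942  0.04125761]
along 0.07313190692383162 left -7.297155065297961e-05 hx [0.52301553 0.85232315]
```

```bash
python3 -m pendant '[[[0,0,2,0],[5,8.5,0,0],[5,8.5,0,0],[5,8.5,0,0],[5,8.5,0,0],[5,8.5,0,0],[0,0,0,0],[0,0,0,0]]]';python3 - <<'E'
from h import *
im,d,s=wrist('w5')
p=s['eef_pos'];R=s['orientation'];hx=R[:2,0]/np.hypot(*R[:2,0]);F=np.array([.529,-.0295])
O=p[:2]+.0863*hx-.0013*np.array([-hx[1],hx[0]])
e=F-O;print('along',e@hx,'left',e@np.array([-hx[1],hx[0]]),'hx',hx)
E
```

```text
t: 9.63
eef_pos: [0.4736, -0.1166, 0.0449]
orientation: [[0.522, 0.853, 0.021], [0.853, -0.522, 0.008], [0.018, 0.014, -1.0]]
contact_force: [-0.0, 0.5, -1.9]
finger_gap: 0.132
along 0.01690867425876501 left -0.00044062990690725296 hx [0.52216591 0.85284393]
```

View pics/w5.png

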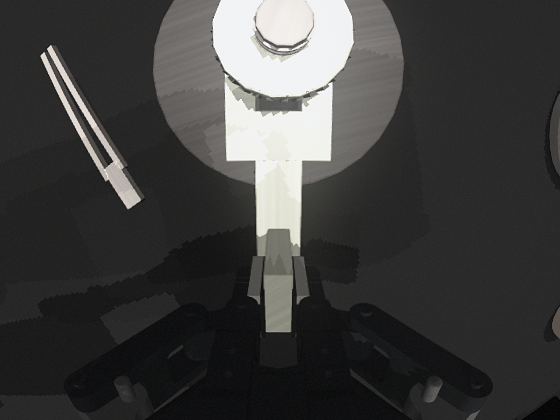

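The fork (226–331, centre 278.5) lines up with the foot (154–404, centre 279), and the slot is entering under the collar. About 17 mm remains.

```bash
python3 -m pendant '[[[0,0,-2,0],[3,5,0,0],[3,5,0,0],[0,0,-1,0],[0,0,-1,0],[0,0,0,0],[0,0,0,0],[0,0,0,0]]]'; python3 -m pendant '[[[1,2,0,0],[1,2,0,0],[1,1,0,0],[0,0,0,0],[0,0,0,0],[0,0,0,0],[0,0,0,0],[0,0,0,0]]]'
```

```text
t: 10.35
eef_pos: [0.48, -0.1069, 0.0415]
orientation: [[0.523, 0.852, 0.021], [0.852, -0.523, 0.007], [0.017, 0.014, -1.0]]
contact_force: [0.3, 0.2, -1.5]
finger_gap: 0.134
t: 11.02
eef_pos: [0.4832, -0.102, 0.0415]
orientation: [[0.523, 0.852, 0.021], [0.852, -0.523, 0.006], [0.016, 0.014, -1.0]]
contact_force: [-1.0, 0.1, -0.3]
finger_gap: 0.13
```

```bash
python3 -m pendant '[[[0.5,1,-0.5,0],[0.5,1,-0.5,0],[0.5,1,0,0],[0,0,0,0],[0,0,0,0],[0,0,0,0],[0,0,0,0],[0,0,0,0]]]'; python3 -c "
from h import *
print([ctrl.get_state()[k].round(3) for k in('eef_pos','contact_force','wrist_torque')])"
```

```text
t: 11.68
eef_pos: [0.4841, -0.1011, 0.0417]
orientation: [[0.522, 0.853, 0.019], [0.853, -0.522, 0.003], [0.012, 0.015, -1.0]]
contact_force: [-0.9, -1.6, 0.5]
finger_gap: 0.13
[array([ 0.484, -0.101,  0.042]), array([-0.868, -1.625,  0.533]), array([-0.177,  0.183,  0.071])]
```

```bash
python3 -m pendant '[[[0,0,0,0],[0,0,0,0],[0,0,0,0],[0,0,0,0],[0,0,10,0],[0,0,20,0],[0,0,25,0],[0,0,25,0]]]' 45; python3 -m pendant '[[[-10,-16,0,0],[-10,-16,0,0],[-10,-16,0,0],[-5,-8,0,0],[0,0,0,0],[0,0,0,0],[0,0,0,0],[0,0,0,0]]]'; python3 - <<'E'
from h import *
wrist('w6')
im=cv2.imread('pics/w6.png'); s,_=snap('scene','scene1')
cr=cv2.resize(s[195:265,225:315][:,:,::-1],(560,420),interpolation=cv2.INTER_CUBIC)
cv2.imwrite('pics/v6.png',cv2.resize(np.vstack([im,cr]),(400,600),interpolation=cv2.INTER_AREA))
E
```

```text
t: 12.35
eef_pos: [0.479, -0.0985, 0.1193]
orientation: [[0.523, 0.853, 0.007], [0.853, -0.523, 0.008], [0.01, 0.002, -1.0]]
contact_force: [0.1, -0.6, 0.5]
finger_gap: 0.446
t: 13.02
eef_pos: [0.4509, -0.1569, 0.1329]
orientation: [[0.522, 0.853, 0.027], [0.853, -0.522, 0.003], [0.017, 0.022, -1.0]]
contact_force: [0.1, -0.7, 0.3]
finger_gap: 0.45
```

View pics/v6.png

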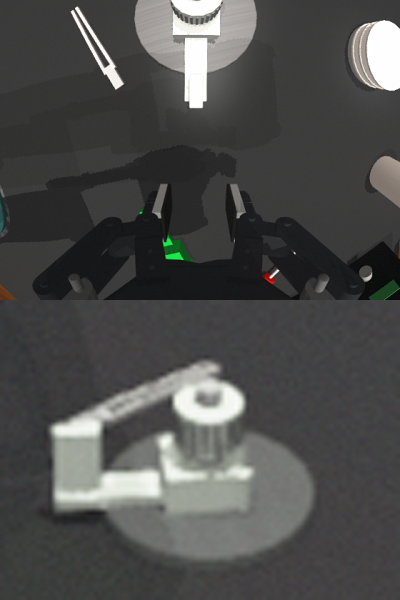

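The gauge sits flat on the foot under the collar, released, with the fork block back edge at full-res ≈(242–307,55). I'll measure how far home it is.

```bash
python3 - <<'E'
from h import *
im=cv2.imread('pics/w6.png'); cv2.imwrite('pics/c6.png',cv2.resize(im[0:160,200:350],None,fx=3.75,fy=3.75,interpolation=cv2.INTER_CUBIC))
E
```

```text
(no output)
```

View pics/c6.png

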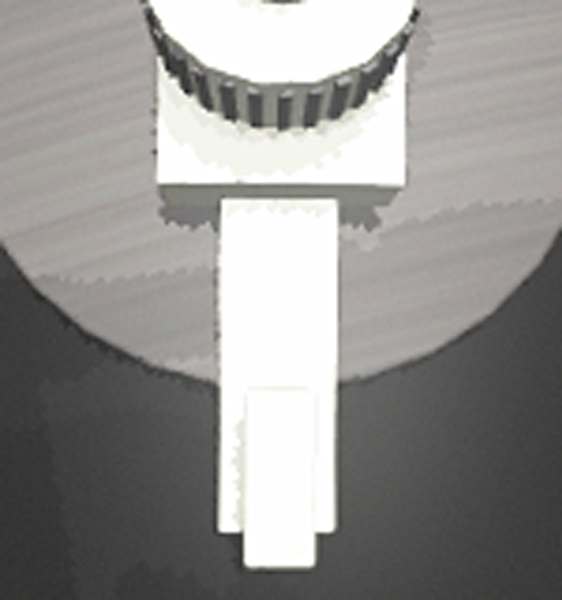

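```bash
python3 - <<'E'
from h import *
g=lambda U,V,z:wpt('w6',200+(U+.5)/3.75-.5,(V+.5)/3.75-.5,z)
h=np.load('pics/w6_s.npz')['R'][:2,0];h/=np.hypot(*h)
b=(g(158,185,.044)+g(405,187,.044))/2;t=(g(217,532,.024)+g(337,532,.024))/2
d=(b-t)[:2];print('b',b,'t',t,'len',np.hypot(*d),'ang',np.arctan2(d[1],d[0]),np.arctan2(h[1],h[0]))
d/=np.hypot(*d);O1=b[:2]+.03*d;O2=t[:2]+.1*d
# foot edge points -> centre with r=.07
from scipy.optimize import least_squares
P=np.array([g(U,V,.014)[:2] for U,V in((0,237),(100,343),(200,380),(360,382),(450,352),(555,237))])
f=least_squares(lambda a:np.hypot(P[:,0]-a[0],P[:,1]-a[1])-.07,[.529,-.03]);print('foot',f.x,f.fun.round(4))
print('O',O1,O2)
for O in(O1,O2):
    e=f.x-O;print('remaining along',e@d,'left',e@np.array([-d[1],d[0]]))
E
```

```text
b [ 0.51448359 -0.05436886  0.044     ] t [ 0.47768071 -0.1131447   0.024     ] len 0.06934732262185239 ang 1.0113657619935963 1.0220333082806605
foot [ 0.53025015 -0.02868502] [-0.0009  0.0004 -0.0003  0.0002  0.0011 -0.0015]
O [ 0.5304047  -0.02894214] [ 0.53075108 -0.02838896]
remaining along 0.00013589689534841833 left 0.0002674413930241491
remaining along -0.0005167804827991898 left 0.00026744139302414366
```

The gauge is home within 0.5 mm. Next is the collar: I'll move over the rod and turn the wrist back to leave range for clockwise turning.

```bash
python3 -m pendant '[[[8,13,2,0.12],[8,13,2,0.12],[8,13,2,0.12],[8,13,2,0.12],[8,13,0,0.12],[8,13,0,0.12],[8,13,0,0.12],[8,13,0,0.12]]]' 100; python3 -m pendant '[[[7,12,0,0.12],[7,12,0,0.12],[0,0,0,0.12],[0,0,0,0.12],[0,0,0,0.12],[0,0,0,0.12],[0,0,0,0.12],[0,0,0,0.12]]]'; python3 -m pendant '[[[0,0,0,0.1],[0,0,0,0.1],[0,0,0,0],[0,0,0,0],[0,0,0,0],[0,0,0,0],[0,0,0,0],[0,0,0,0]]]'
```

```text
t: 13.78
eef_pos: [0.516, -0.0458, 0.1383]
orientation: [[-0.434, 0.901, 0.007], [0.901, 0.433, 0.023], [0.017, 0.016, -1.0]]
contact_force: [0.2, 0.2, -0.1]
finger_gap: 0.997
t: 14.45
eef_pos: [0.5323, -0.0115, 0.135]
orientation: [[-0.992, 0.122, -0.021], [0.122, 0.992, 0.019], [0.023, 0.016, -1.0]]
contact_force: [-0.1, 0.6, 0.7]
finger_gap: 1.001
t: 15.12
eef_pos: [0.5318, -0.0081, 0.1326]
orientation: [[-0.996, -0.087, -0.029], [-0.087, 0.996, 0.015], [0.028, 0.018, -0.999]]
contact_force: [-0.5, 0.0, 0.5]
finger_gap: 1.001
```

```bash
python3 -m pendant '[[[-1,-10,0,0],[-1,-10,0,0],[0,0,0,0],[0,0,0,0],[0,0,0,0],[0,0,0,0],[0,0,0,0],[0,0,0,0]]]'; python3 -c "
from h import *
im,d,s=wrist('w7');print(s['q'])"
```

```text
t: 15.78
eef_pos: [0.5295, -0.0314, 0.1329]
orientation: [[-0.996, -0.083, -0.028], [-0.084, 0.996, 0.015], [0.027, 0.017, -0.999]]
contact_force: [-0.8, -0.5, -0.5]
finger_gap: 0.999
[-0.1139179   0.09498933  1.9928531   0.01331415  1.08379352 -1.77468843]
```

View pics/w7.png

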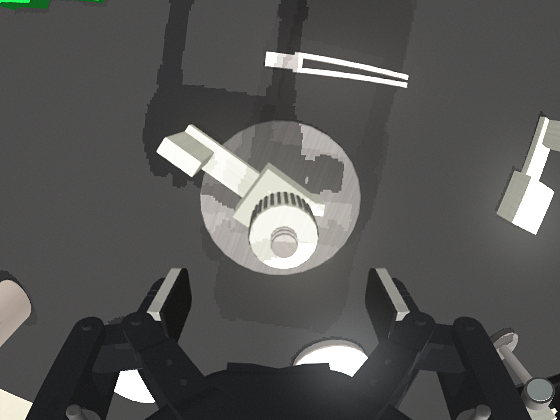

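The collar's top is centred at (283,237), the rod end at (284,240), and the fingers stand symmetric on both sides (185/370).

```bash
python3 - <<'E'
from h import *
print(wpt('w7',284,241,.102),wpt('w7',283,237,.089))
E
python3 -m pendant '[[[0,2,-15,0],[0,0,-15,0],[0,0,-15,0],[0,0,-12,0],[0,0,-8,0],[0,0,-3,0],[0,0,0,0],[0,0,0,0]]]'; python3 -m pendant '[[[0,0,0,0],[0,0,0,0],[0,0,0,0],[0,0,0,0],[0,0,0,0],[0,0,0,0],[0,0,0,0],[0,0,0,0]]]'
```

```text
[ 0.52620339 -0.02868119  0.102     ] [ 0.52916374 -0.02860696  0.089     ]
t: 16.5
eef_pos: [0.5312, -0.0282, 0.0636]
orientation: [[-0.996, -0.085, -0.025], [-0.086, 0.996, 0.015], [0.023, 0.017, -1.0]]
contact_force: [-0.1, 0.5, 0.3]
finger_gap: 0.997
t: 17.17
eef_pos: [0.5342, -0.0286, 0.0672]
orientation: [[-0.996, -0.085, -0.018], [-0.085, 0.996, 0.014], [0.017, 0.016, -1.0]]
contact_force: [0.5, 0.7, -0.0]
finger_gap: 1.0
```

```bash
python3 -m pendant '[[[-1.5,0,-4,0],[-1.5,0,-4,0],[-1.5,0,-4,0],[0,0,0,0],[0,0,0,0],[0,0,0,0],[0,0,0,0],[0,0,0,0]]]'; python3 -c "
from h import *
print(ctrl.get_state()['wrist_torque'])"; python3 -m pendant '[[[0,0,0,0],[0,0,0,0],[0,0,0,0],[0,0,0,0],[0,0,0,0],[0,0,0,0],[0,0,0,0],[0,0,0,0]]]' 0 30; python3 -c "
from h import *
print(ctrl.get_state()['wrist_torque'])"
```

```text
t: 17.83
eef_pos: [0.5282, -0.0285, 0.053]
orientation: [[-0.996, -0.085, -0.02], [-0.085, 0.996, 0.014], [0.019, 0.016, -1.0]]
contact_force: [-0.5, -0.3, -0.0]
finger_gap: 1.003
[-0.01121435 -0.05736605 -0.03983751]
t: 18.5
eef_pos: [0.5287, -0.0271, 0.0543]
orientation: [[-0.996, -0.084, -0.019], [-0.085, 0.996, 0.017], [0.018, 0.018, -1.0]]
contact_force: [-1.0, 0.5, 0.4]
finger_gap: 0.508
[-0.12947022  0.1042281  -0.04622751]
```

```bash
cat > st.py <<'E'
from h import *
s=ctrl.get_state();R=s['orientation'];print('yaw',round(float(np.arctan2(R[1,0],R[0,0])),4),'tq',s['wrist_torque'].round(3),'F',s['contact_force'].round(2),s['eef_pos'].round(4),'q6',s['q'][5].round(3),'qe6',s['joint_efforts'][5].round(4))
E
python3 -m pendant '[[[0,0,-0.4,-0.1],[0,0,-0.4,-0.1],[0,0,-0.4,-0.1],[0,0,-0.4,-0.1],[0,0,-0.4,-0.1],[0,0,-0.4,-0.1],[0,0,-0.4,-0.1],[0,0,0,0]]]' >/dev/null; python3 st.py;  python3 -m pendant '[[[0,0,-0.2,-0.06],[0,0,-0.2,-0.06],[0,0,-0.2,-0.06],[0,0,-0.2,-0.06],[0,0,-0.2,-0.06],[0,0,-0.2,-0.06],[0,0,-0.2,-0.06],[0,0,-0.2,-0.06]]]' >/dev/null; python3 st.py
```

```text
yaw 2.4935 tq [-0.149  0.134 -0.068] F [0.11 1.47 0.45] [ 0.5289 -0.0267  0.0515] q6 -1.057 qe6 0.8644
yaw 2.0173 tq [-0.038  0.196  0.057] F [-0.41  0.11 -0.04] [ 0.5293 -0.0265  0.0498] q6 -0.582 qe6 -0.7167
```

```bash
for i in 1; do python3 -m pendant '[[[0,0,-0.1,-0.03],[0,0,-0.1,-0.03],[0,0,-0.1,-0.03],[0,0,-0.1,-0.03],[0,0,-0.1,-0.03],[0,0,-0.1,-0.03],[0,0,-0.1,-0.03],[0,0,-0.1,-0.03]]]' >/dev/null; python3 st.py; done; python3 -m pendant '[[[0,0,-0.1,-0.03],[0,0,-0.1,-0.03],[0,0,-0.1,-0.03],[0,0,-0.1,-0.03],[0,0,-0.1,-0.03],[0,0,0,0],[0,0,0,0],[0,0,0,0]]]' >/dev/null; python3 st.py; python3 - <<'E'
from h import *
T=[]
for i in range(6):
    ctrl.camera('top') if i else snap('scene','sc2'); T.append(ctrl.get_state()['wrist_torque'])
print(np.array(T).round(3))
E
```

```text
yaw 1.7899 tq [0.004 0.226 0.013] F [ 1.06  0.34 -0.5 ] [ 0.5294 -0.0265  0.0489] q6 -0.351 qe6 -0.3216
yaw 1.6546 tq [ 0.043  0.212 -0.05 ] F [ 0.01  0.75 -0.59] [ 0.5295 -0.0265  0.0483] q6 -0.214 qe6 -0.0356
[[-0.012  0.204 -0.065]
 [ 0.064  0.238 -0.017]
 [-0.009  0.191 -0.096]
 [ 0.059  0.175 -0.017]
 [ 0.034  0.213 -0.02 ]
 [ 0.007  0.189  0.011]]
```

```bash
cat > st2.py <<'E'
from h import *
A=[ctrl.get_state()]
for i in range(2): ctrl.camera('wrist'); A.append(ctrl.get_state())
s=A[0];R=s['orientation'];print('yaw',round(float(np.arctan2(R[1,0],R[0,0])),4),'tqz',[a['wrist_torque'][2].round(3) for a in A],'qe6',[a['joint_efforts'][5].round(3) for a in A],s['contact_force'].round(1),s['eef_pos'].round(4))
E
M='python3 -m pendant'
python3 -m pendant '[[[0,0,-0.08,-0.02],[0,0,-0.08,-0.02],[0,0,-0.08,-0.02],[0,0,-0.08,-0.02],[0,0,-0.08,-0.02],[0,0,-0.08,-0.02],[0,0,-0.08,-0.02],[0,0,-0.08,-0.02]]]' >/dev/null; python3 st2.py
python3 -m pendant '[[[0,0,-0.05,-0.0125],[0,0,-0.05,-0.0125],[0,0,-0.05,-0.0125],[0,0,-0.05,-0.0125],[0,0,-0.05,-0.0125],[0,0,-0.05,-0.0125],[0,0,-0.05,-0.0125],[0,0,-0.05,-0.0125]]]' >/dev/null; python3 st2.py
```

```text
yaw 1.4783 tqz [np.float64(0.051), np.float64(0.063), np.float64(-0.094)] qe6 [np.float64(-0.248), np.float64(0.013), np.float64(0.118)] [ 0.   0.4 -1. ] [ 0.5296 -0.0266  0.0477]
yaw 1.3697 tqz [np.float64(0.017), np.float64(0.015), np.float64(-0.055)] qe6 [np.float64(-0.141), np.float64(0.022), np.float64(0.072)] [0.  0.1 0.5] [ 0.5297 -0.0266  0.0473]
```

```bash
python3 -m pendant '[[[0,0,-0.05,-0.0125],[0,0,-0.05,-0.0125],[0,0,-0.05,-0.0125],[0,0,-0.05,-0.0125],[0,0,-0.05,-0.0125],[0,0,-0.05,-0.0125],[0,0,-0.05,-0.0125],[0,0,-0.05,-0.0125]]]' >/dev/null; python3 st2.py; python3 -m pendant '[[[0,0,-0.05,-0.0125],[0,0,-0.05,-0.0125],[0,0,-0.05,-0.0125],[0,0,-0.05,-0.0125],[0,0,-0.05,-0.0125],[0,0,-0.05,-0.0125],[0,0,-0.05,-0.0125],[0,0,-0.05,-0.0125]]]' >/dev/null; python3 st2.py
```

```text
yaw 1.2605 tqz [np.float64(0.054), np.float64(0.019), np.float64(-0.068)] qe6 [np.float64(-0.142), np.float64(0.023), np.float64(0.073)] [1.1 0.7 0.5] [ 0.5298 -0.0266  0.0469]
yaw 1.1513 tqz [np.float64(0.045), np.float64(-0.022), np.float64(-0.072)] qe6 [np.float64(-0.142), np.float64(0.023), np.float64(0.073)] [ 0.5  0.1 -0.7] [ 0.5298 -0.0267  0.0464]
```

```bash
python3 - <<'E'
from h import *
im,_=snap('scene','sc3')
cv2.imwrite('pics/c3.png',np.vstack([cv2.resize(i[205:255,235:310],None,fx=8,fy=6,interpolation=cv2.INTER_CUBIC) for i in(cv2.imread('pics/scene1.png'),im[:,:,::-1])]))
E
```

```text
(no output)
```

View pics/c3.png

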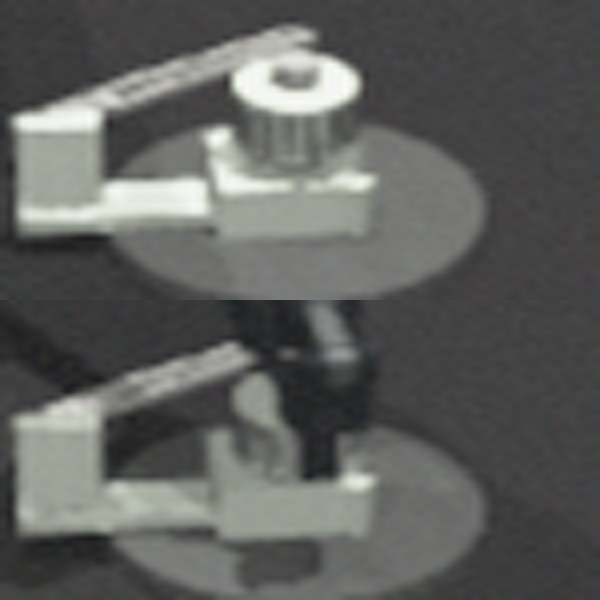

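The lower view is hidden by the fingers, but the gauge hasn't moved. Joint-6 effort repeats to 0.001, so it makes a good touch sensor. I'll continue in 0.1 rad steps.

```bash
python3 -m pendant '[[[0,0,-0.05,-0.0125],[0,0,-0.05,-0.0125],[0,0,-0.05,-0.0125],[0,0,-0.05,-0.0125],[0,0,-0.05,-0.0125],[0,0,-0.05,-0.0125],[0,0,-0.05,-0.0125],[0,0,-0.05,-0.0125]]]' >/dev/null; python3 st2.py; python3 -m pendant '[[[0,0,-0.05,-0.0125],[0,0,-0.05,-0.0125],[0,0,-0.05,-0.0125],[0,0,-0.05,-0.0125],[0,0,-0.05,-0.0125],[0,0,-0.05,-0.0125],[0,0,-0.05,-0.0125],[0,0,-0.05,-0.0125]]]' >/dev/null; python3 st2.py
```

```text
yaw 1.0427 tqz [np.float64(0.095), np.float64(-0.044), np.float64(-0.05)] qe6 [np.float64(-0.133), np.float64(0.032), np.float64(0.077)] [ 0.3 -0.2 -0.6] [ 0.5299 -0.0267  0.046 ]
yaw 0.9338 tqz [np.float64(0.108), np.float64(0.039), np.float64(-0.003)] qe6 [np.float64(-0.087), np.float64(0.077), np.float64(0.123)] [ 0.4 -0.1  0.3] [ 0.5299 -0.0268  0.0457]
```

```bash
python3 -m pendant '[[[0,0,0,-0.0125],[0,0,0,-0.0125],[0,0,0,-0.0125],[0,0,0,-0.0125],[0,0,0,0],[0,0,0,0],[0,0,0,0],[0,0,0,0]]]' >/dev/null; python3 st2.py; python3 -m pendant '[[[0,0,0,0],[0,0,0,0],[0,0,0,0],[0,0,0,0],[0,0,0,0],[0,0,0,0],[0,0,0,0],[0,0,0,0]]]' 100; python3 st.py
```

```text
yaw 0.8792 tqz [np.float64(0.106), np.float64(0.064), np.float64(0.086)] qe6 [np.float64(0.094), np.float64(0.091), np.float64(0.091)] [ 0.7 -0.1 -0.3] [ 0.5299 -0.0268  0.0456]
t: 27.55
eef_pos: [0.5298, -0.0268, 0.0456]
orientation: [[0.638, 0.77, 0.026], [0.77, -0.638, 0.003], [0.019, 0.018, -1.0]]
contact_force: [0.1, 0.5, 0.3]
finger_gap: 1.003
yaw 0.8787 tq [ 0.019  0.011 -0.006] F [0.06 0.47 0.25] [ 0.5298 -0.0268  0.0456] q6 0.586 qe6 0.0
```

```bash
python3 -m pendant '[[[0,0,5,0],[0,0,8,0],[0,0,12,0],[0,0,15,0],[0,0,15,0],[0,0,15,0],[0,0,15,0],[0,0,10,0]]]'; python3 -m pendant '[[[-15,-25,8,0],[-15,-25,8,0],[-15,-25,8,0],[0,0,0,0],[0,0,0,0],[0,0,0,0],[0,0,0,0],[0,0,0,0]]]'; python3 - <<'E'
from h import *
im,d,s=wrist('w8'); print(s['dq'].round(3))
t,_=snap('scene','sc4')
cv2.imwrite('pics/v8.png',np.hstack([cv2.resize(cv2.imread('pics/w8.png')[0:240,160:400],(400,400),interpolation=cv2.INTER_CUBIC),cv2.resize(t[205:255,240:290][:,:,::-1],(400,400),interpolation=cv2.INTER_CUBIC)]))
E
```

```text
t: 28.22
eef_pos: [0.5269, -0.0265, 0.1455]
orientation: [[0.638, 0.77, 0.021], [0.77, -0.638, 0.004], [0.016, 0.014, -1.0]]
contact_force: [0.6, -0.1, -1.0]
finger_gap: 1.003
t: 28.88
eef_pos: [0.4847, -0.1027, 0.1787]
orientation: [[0.636, 0.771, 0.034], [0.771, -0.636, 0.002], [0.023, 0.025, -0.999]]
contact_force: [0.9, -1.2, 0.5]
finger_gap: 1.001
[ 0.013  0.008 -0.002  0.005 -0.002  0.004]
```

View pics/v8.png

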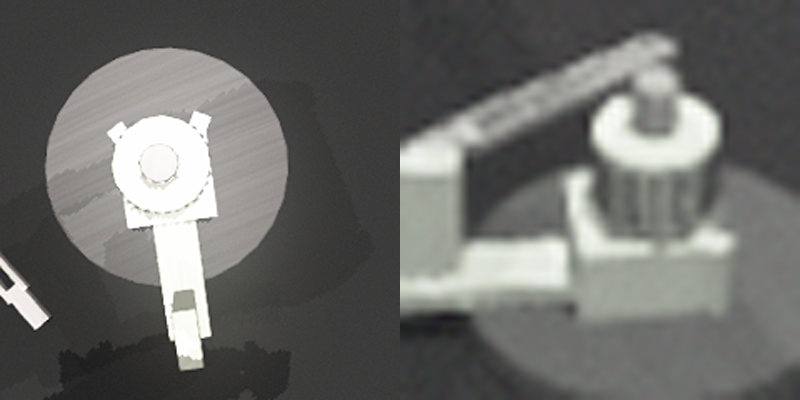

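The collar is down on the gauge, the gauge is flat, and its back corners sit at crop (128,228)/(216,216). One last numeric check of its position, then I hand in.

```bash
python3 - <<'E'
from h import *
a=wpt('w8',236.8,136.8,.044);b=wpt('w8',289.6,129.6,.044);w=(b-a)[:2];w/=np.hypot(*w);h=np.array([-w[1],w[0]])
print('O',(a+b)[:2]/2+.03*h,'hdg',np.arctan2(h[1],h[0]))
t0=np.load('pics/w6_d.npy')
print('coll',wpt('w8',160+160*.6,165*.6), wpt('w8',160+190*.6,190*.6))
print(ctrl.sign_off())
E
```

```text
O [ 0.53037918 -0.02858358] hdg 1.0094239994630292
coll [ 0.52965136 -0.02991973  0.10184046] [ 0.53224846 -0.04616371  0.08129862]
the job is handed in; nothing more can be done
None
```

I set the fork gauge on the foot, home against the rod, let go of it, then spun the collar down until it lightly nipped the gauge. I handed the job in with the gripper open and clear, at about 29 s of the 72 s allowed.

- **Gauge position:** after release it measured within about 0.5 mm of the foot's axis. After nipping, its origin was (0.5304, -0.0286) against a foot centre of about (0.530, -0.029). Its heading had not changed (1.01 rad), and it lay flat.
- **Nip force:** I worked this out rather than measuring it. The joint-6 effort showed first touch, and I turned about 0.19 rad past it, which should give about 9 N. The holding torque of about 0.09 N m at rest agrees. The wrist torque reading was too noisy (about 0.04 N m) to confirm the force on its own.
- **Grasp:** the first grip on the fin was too far forward and high because the hand drifted, so I regrasped before lifting.
- **Not checked:** no number came back on whether anything else on the bench moved. I saw no sign of touching anything else.

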